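Take the filter cassette out of the water filter unit

TASK

On the cafe counter, slide the flat cover of the water filter unit fully back (away from the gauge end), pinch the two opposed side catches of the filter cassette together, lift the cassette upright out of its well and finish while still holding it by the catches, steady, with its underside at least 5 cm above the top of the unit. Leave the cover open, do not put the cassette down or let it go, and do not shift or knock over the things standing around.

Things in the scene. Friction and masses are not known exactly. Their poses are not given: they have to be found in the camera images.
- unit: Low grey water filter unit, fixed. Origin: underside, below the middle of its well. x runs from front (round gauge, x -50 mm) to rear (x +135); y +-88; deck at z 110, side rails (y 78..86) up to z 121. Well in the deck: x +-32, y +-72, floor z 50; in it a socket 40 (x) by 53 mm (y), floor z 20, holds the cassette. Turned up to 27 degrees either way.
- cover_grip (a point): Middle of the grip bar on the flat steel cover: bar 12 mm thick along the unit's x, 50 mm long along y, 26 mm high. Point 13 mm below the bar's top and 13 mm above the cover's upper face (unit z 117 mm). Cover closed: point at unit (0, 0, 130 mm). Cover 72 (x) by 152 (y), 6 mm thick.
- cover (a joint): Travel of the cover along the unit's +x, m: 0 closed over the well, 0.080 fully back at its stop, well quite free. Starts at 0 to 0.012, slides with about 2 N, stays where it is left.
- cassette_center (a point): Centre, half-way up, of the white filter cassette: about 0.26 kg, 84 mm high, base 36 (x) by 49 mm (y), core 36 by 24. Axes as the unit's, within 1 to 2 degrees. Seated: at unit (0, 0, 62 mm), top at z 104, 2 mm play sideways; locked down by its catches, which stand upright on its +y and -y sides. With both pressed it lifts straight up.
- catch_left (a joint): Inward travel of the catch on the cassette's +y side, m: 0 released, 0.008 at its stop; its foot is free of the locking rim from 0.005. Spring 2.4 N released, 7 N pressed. Finger tab 24 mm wide (x), from 4 mm below the cassette's centre to 42 above; pinch 12 to 30 above. Both tabs: 60 mm over their outer faces, 44 pressed. 42 mm from tab to well wall.
- catch_right (a joint): The same for the catch on the cassette's -y side.
- mug: bystander, to be left alone: white ceramic mug, 80 mm across, 90 mm high, beside the unit; origin at the middle of its underside
- pitcher: bystander, to be left alone: steel milk pitcher with a side handle, 84 mm across, 105 mm high, beside the unit; origin at the middle of its underside
- tamper: bystander, to be left alone: steel coffee tamper standing on its 58 mm foot, 87 mm high, in front of the unit; origin at the middle of its underside
- saucers: bystander, to be left alone: pile of white saucers, 136 mm across, 117 mm high; origin at the middle of its underside
- sugar_jar: bystander, to be left alone: glass jar with steel cap, 80 mm across, 120 mm high; origin at the middle of its underside
- bowl: bystander, to be left alone: white bowl, 120 mm across, 55 mm high; origin at the middle of its underside
- spoon: bystander, to be left alone: steel spoon 150 mm long, lying flat; origin at the middle of its underside

How it is judged:
On the way, in this order (a step that is already met when the one before it is completed fails the run):
1. the cover is slid fully back (value of joint cover above 0.07 m), for 0.2 s.
2. both catches are pinched in by the fingers while the cassette still sits in its well (value of joint each of catch_left, catch_right above 0.005 m and contact force between each of catch_left, catch_right and the fingers above 1 N and z of cassette_center in the frame of unit below 0.08 m), for 0.1 s.
At the end, for the whole second after the job is handed in: Held with both catches pressed over 5 mm by the fingers, underside over 45 mm above the deck (centre over 197 mm above the counter), upright within 17 degrees, still (under 0.05 m/s), not touching the unit; cover open over 70 of its 80 mm (value of joint each of catch_left, catch_right above 0.005 m and value of joint cover above 0.07 m and contact force between each of catch_left, catch_right and the fingers above 1 N and z of cassette_center in the frame of unit above 0.197 m and angle between cassette_center's own z axis and vertical below 0.3 rad and contact force between cassette and unit below 0.1 N and linear speed of cassette below 0.05 m/s); the arm keeps its last pose, push and grip.
It fails at once if a bystander is shifted by more than 30 mm (distance of any of mug, pitcher, tamper, saucers, sugar_jar, bowl, spoon from where it was at the start of the episode above 0.03 m).
It fails at once if a bystander is knocked over (angle between any of mug, pitcher, tamper, saucers, sugar_jar, bowl's own z axis and vertical above 0.4 rad).
It also fails if it takes over 45 s, if anything falls off the work surface, if the arm or the gripper's body presses on something with over 40 N, if the wrist force passes 120 N, or if a joint passes its speed limit or range.

ROBOT

A 7-joint arm with a two-finger parallel gripper is mounted at the origin on the work surface. World frame = base frame: x ahead of the robot, y to its left, z up, the work surface at z = 0. Lengths are in m, angles in rad, forces in N, time in s.
With the tool pointing down it reaches from about 0.35 to 0.9 m from the base axis. Payload 8.1 kg.
Tool frame: the origin (TCP) lies midway between the tips of the shut fingers; the grasp point (between the pads) lies 19 mm behind it; x points along the fingers, z is the direction in which the jaws open and shut, and the axes are right-handed (so a half turn about x gives the same grasp; the last joint's range is limited). The gripper opens to 92 mm and grips with 3 to 60 N. Pads are 19 mm wide; open, the fingers measure 130 mm over their backs; the gripper's body (75 mm by 190 mm) begins 47 mm behind the grasp point.
Start: joints at [-1.365, 0.434, 0.025, 1.573, -0.012, 1.134, -0.075], TCP at [0.19, 0.595, 0.227] pointing down, gripper open.
Joint ranges: [-2.62, 2.62], [-0.44, 2.09], [-1.27, 1.32], [0.08, 2.57], [-1.32, 4.46], [0.12, 2], [-2.74, 2.74]. Speed limits (rad/s): [2.22, 2.22, 3.01, 3.01, 3.14, 3.14, 3.14].

INTERFACE

Orientations are given as a rotation vector (axis times angle).
In Python, from cell import arm gives the robot as it stands. The module is installed in compiled form; this text tells all that it offers.
- The arm moves only by the tool move_arm, never from a script. Its argument "steps" is text: rows parted by semicolons, each of 5 numbers parted by spaces: the shift along the tool's x, y, z in m, then the turn about the tool's x in rad, then the closure in counts, from 0 (fully open) to 255 (shut). A call has 1 to 10 rows; each row is the pose to reach, as a shift and turn from the pose commanded when the call began, along the tool's axes at that moment; what a row does not reach only later rows make up. A row lasts 1/12 s, in which the tool goes at most 41.7 mm and 7.16 degrees, less where a joint would pass 70% of its speed; a pose out of reach is approached as far as the arm can. A call with a gripper value outside its range is refused whole. The fingers move at their own pace and stop on an object; "squeeze" is the grip in N (left out, the last holds). Time passes only in rows, so rows that repeat a pose let the fingers close. It gives the time, the measured TCP pose, the force and the opening at its end, in the units of the state.
- arm.observe(): the state, without advancing time (a new reading comes with each control period).
- arm.get_image(name): name is "side" or "top"; returns a dict with "img" (400x640x3 uint8, blue, green, red), "z_map" (400x640 float32, m along the optical axis (not along the pixel's ray), 0 where there is no reading), "vfov" (degrees; the focal length in pixels is half the picture's height over the tangent of half this angle, whatever the lens; pixels are square), "cx", "cy" (the principal point, pixels), "k1" (the pictures are not rectified: a ray, as slopes to the right and down, at radius r is drawn at 1 + k1 r^2 times it, then the intrinsics apply), "extrinsics" (4x4, takes a point from camera to world coordinates). Camera axes: x right, y up, looking along -z (the intrinsics and any distortion apply to the point x, -y, -z); pixel columns grow to the right and rows downward; lengths in m; the calibration is good to about 2 mm. A picture is of the moment at which its call begins.
- arm.sign_off(): hands the job in, once; it reports no verdict.
The state is a dict: "clock": time; "joints": joint angles; "dq": joint speeds; "joint_efforts": joint torques, N m; "position": TCP position; "ee_rot": TCP orientation; "force": force on the tool from outside, world axes, zero at the start; "ft_torque": the same for the moment, N m; "width": opening from 0.0 (shut) to 1.0 (fully open).
Only numpy, scipy, OpenCV 4.12 (cv2) and the standard library are available. Lean on these libraries where they do the work, as an engineer would, in place of code of your own. Each camera call takes 0.05 s, during which the arm holds its last target.

## Working session

There is one attempt and no reset: what is moved stays moved. The work goes in short steps, Python scripts to look and compute and a tool call to move; the robot and the scene stay as the last step left them, time stands still between calls to the robot, and variables do not carry over. Pictures are saved under pics/ and viewed, and the job is handed in when it is done.

Besides the shell and the picture viewer there is one more tool, called after "Request:" by a JSON object that holds its "fn" and its "kwargs", one argument or row to a line. move_arm: Moves the arm, as the interface text tells. Its arguments: {"type":"object","properties":{"steps":{"type":"string"},"squeeze":{"type":"number"}},"required":["steps"]}

```bash
mkdir -p pics
cat > h.py <<'E'
import numpy as np, cv2
from cell import arm
from scipy.spatial.transform import Rotation as R
def grab(n):
    d=arm.get_image(n); np.savez(f'{n}.npz',**{k:np.asarray(v) for k,v in d.items()}); return d
def load(n): return dict(np.load(f'{n}.npz'))
def K(d):
    f=200/np.tan(np.radians(float(d['vfov']))/2); return np.array([[f,0,float(d['cx'])],[0,f,float(d['cy'])],[0,0,1]])
def rays(d,uv):
    k=float(d['k1']); uv=np.asarray(uv,float).reshape(-1,1,2)
    p=cv2.undistortPointsIter(uv,K(d),np.array([k,0,0,0,0.]),None,None,(3,100,1e-10)).reshape(-1,2)
    E=d['extrinsics']; v=np.c_[p[:,0],-p[:,1],-np.ones(len(p))]
    return E[:3,3], v@E[:3,:3].T
def onplane(d,uv,z):
    o,v=rays(d,uv); return o+v*((z-o[2])/v[:,2])[:,None]
def bydepth(d,uv):
    o,v=rays(d,uv); uv=np.asarray(uv,int).reshape(-1,2); return o+v*d['z_map'][uv[:,1],uv[:,0]][:,None]
E
python3 - <<'E'
from h import *
for n in('side','top'):
    d=grab(n); cv2.imwrite(f'pics/{n}0.png',d['img']); print(n,d['vfov'],d['cx'],d['cy'],d['k1'],d['extrinsics'].round(3).tolist())
s=arm.observe(); print(s); print(R.from_rotvec(s['ee_rot']).as_matrix().round(3))
E
```

```text
side 49.64359501273194 319.44465737087864 206.01749092901 -0.07534366862296117 [[0.714, 0.532, -0.455, -0.087], [-0.7, 0.537, -0.471, -0.649], [-0.006, 0.655, 0.756, 1.126], [0.0, 0.0, 0.0, 1.0]]
top 55.37351423166731 317.7595817491241 203.19261939956837 -0.018984505180929357 [[0.141, 0.969, -0.205, 0.302], [-0.99, 0.138, -0.025, -0.023], [0.004, 0.207, 0.978, 1.139], [0.0, 0.0, 0.0, 1.0]]
{'clock': 0.1, 'joints': array([-1.36457357,  0.43515401,  0.02496275,  1.57398762, -0.01160077,
        1.13397928, -0.07509152]), 'dq': array([ 0.00301184, -0.00186399,  0.0009583 , -0.00134797, -0.00073295,
        0.00049685,  0.00084523]), 'joint_efforts': array([ 3.24111454e-03, -6.69115376e+01,  9.88068245e-01, -3.15140462e+01,
       -6.05178857e-02,  3.74363526e-02,  1.73424974e-05]), 'position': array([0.18986923, 0.59499679, 0.22603003]), 'ee_rot': array([-0.97962588,  1.34070292,  0.97811458]), 'force': array([ 0.36676129, -0.60333432, -0.12402216]), 'ft_torque': array([0.05170173, 0.04536545, 0.05693801]), 'width': 1.0039874605600323}
[[-0.    -0.953  0.304]
 [-0.001  0.304  0.953]
 [-1.    -0.    -0.001]]
```

View pics/side0.png

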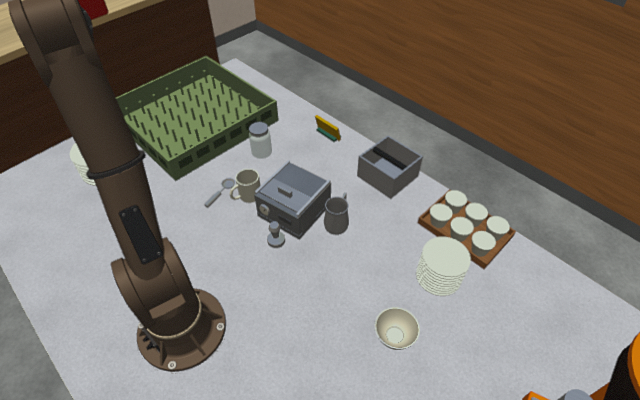

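View pics/top0.png

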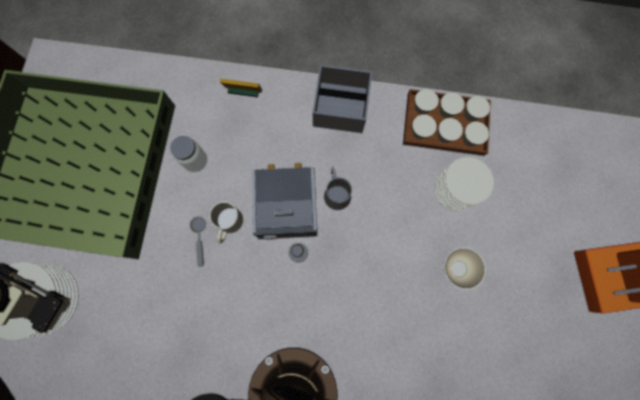

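The side view shows the unit at about (293,200) with its grip bar at (286,191). In the top view the unit is at (285,200) and the bar at (284,213). The mug, pitcher and tamper stand close around it. Next I'll zoom in and measure.

Run:
```python
from h import *
s=load('side');t=load('top')
a=cv2.resize(s['img'][140:260,195:365],None,fx=4.5,fy=4.5,interpolation=cv2.INTER_CUBIC)
b=cv2.resize(t['img'][145:275,185:365],None,fx=4.4,fy=4.4,interpolation=cv2.INTER_CUBIC)
cv2.imwrite('pics/sidez.png',a);cv2.imwrite('pics/topz.png',b)
for u in [(284,213),(262,200),(306,200),(255,172),(315,170),(316,232),(256,235)]: print('top',u,bydepth(t,[u]).round(4))
for u in [(286,191),(275,180)]: print('side',u,bydepth(s,[u]).round(4))
```

```text
top (284, 213) [[0.4725 0.0883 0.1396]]
top (262, 200) [[0.5049 0.1575 0.1105]]
top (306, 200) [[0.5206 0.0367 0.1175]]
top (255, 172) [[0.5818 0.1909 0.1094]]
top (315, 170) [[ 6.444e-01  3.000e-02 -5.000e-04]]
top (316, 232) [[ 0.4394 -0.0026  0.1   ]]
top (256, 235) [[0.4083 0.1595 0.0966]]
side (286, 191) [[0.4751 0.082  0.1415]]
side (275, 180) [[0.4961 0.1624 0.1169]]
```

View pics/sidez.png

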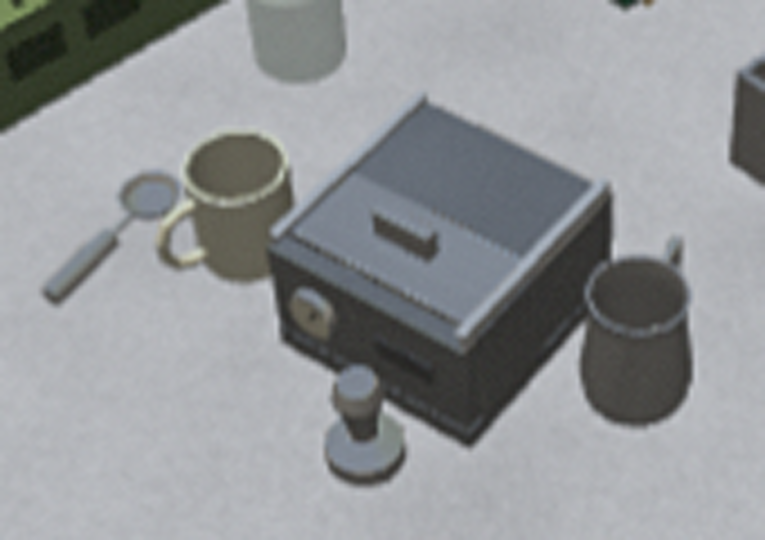

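View pics/topz.png

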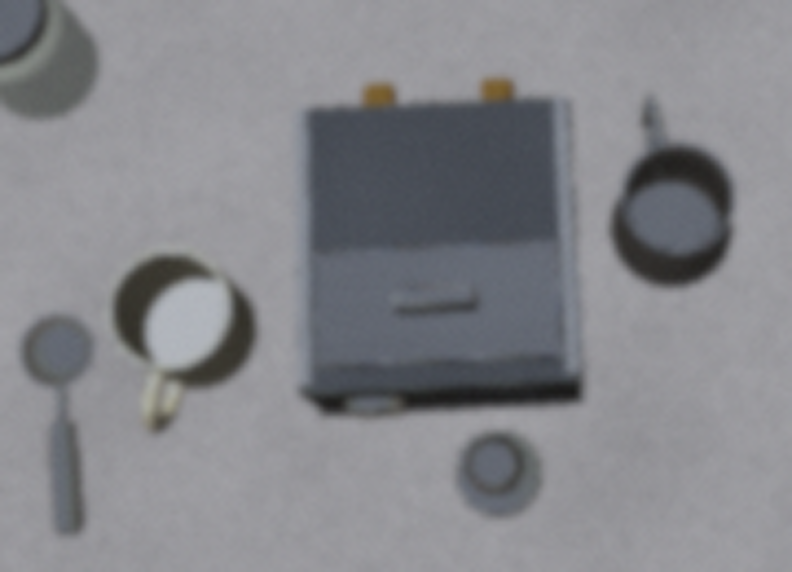

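Run:
```python
from h import *
s=load('side');t=load('top')
z=lambda P,o:[((x+.5)/o[2]-.5+o[0],(y+.5)/o[2]-.5+o[1]) for x,y in P]
T=(185,145,4.4);S=(195,140,4.5)
rl=onplane(t,z([(302,110),(302,380),(570,98),(578,372)],T),.121);print('top rails\n',rl.round(4))
for a,b in((0,1),(2,3)): v=rl[a]-rl[b];print(np.degrees(np.arctan2(v[1],v[0])),np.linalg.norm(v))
rs=onplane(s,z([(422,97),(273,232),(606,186),(462,337)],S),.121);print('side rails\n',rs.round(4))
for a,b in((0,1),(2,3)): v=rs[a]-rs[b];print(np.degrees(np.arctan2(v[1],v[0])),np.linalg.norm(v))
for n,d in(('top',t),('side',s)):
    vv,uu=np.mgrid[0:400,0:640]; m=d['z_map']>0
    uv=np.c_[uu[m],vv[m]]; P=bydepth(d,uv)
    near=(abs(P[:,0]-.5)<.12)&(abs(P[:,1]-.08)<.1)
    bar=near&(P[:,2]>.132)&(P[:,2]<.16)&(abs(P[:,1]-.085)<.05)
    Q=P[bar]; print(n,'bar n',len(Q),'z',np.percentile(Q[:,2],[5,50,95]).round(4), cv2.minAreaRect((Q[:,:2]*1000).astype(np.float32)), Q.mean(0).round(4))
    c=near&(P[:,2]>.113)&(P[:,2]<.119); Q=P[c]; print('cover z',np.median(Q[:,2]))
    deck=near&(P[:,2]>.09)&(P[:,2]<.112)
    r=near&(P[:,2]>.119)&(P[:,2]<.125);print(r.sum())
# two-view bar top ends
bt=z([(395,292),(474,287)],T); bs=z([(375,212),(438,236)],S)
for a,b in zip(bt,bs):
    o1,v1=rays(t,[a]);o2,v2=rays(s,[b]);v1=v1[0];v2=v2[0]
    k=np.linalg.lstsq(np.c_[v1,-v2],o2-o1,rcond=None)[0];p,q=o1+k[0]*v1,o2+k[1]*v2
    print('tri',((p+q)/2).round(4),'gap',np.linalg.norm(p-q).round(4))
```

```text
top rails
 [[ 0.5847  0.1945  0.121 ]
 [ 0.4155  0.1644  0.121 ]
 [ 0.6166  0.0279  0.121 ]
 [ 0.4442 -0.0019  0.121 ]]
10.092802456005785 0.1719222590722999
9.801599373178357 0.17490309243501703
side rails
 [[5.840e-01 1.950e-01 1.210e-01]
 [4.168e-01 1.657e-01 1.210e-01]
 [6.159e-01 3.180e-02 1.210e-01]
 [4.467e-01 4.000e-04 1.210e-01]]
9.947715725373174 0.16972524372349634
10.505069088392236 0.1721656597484832
top bar n 94 z [0.1373 0.1423 0.1461] ((473.91827392578125, 90.95838928222656), (12.356717109680176, 48.12068557739258), 10.848942756652832) [0.4735 0.0906 0.1422]
cover z 0.1165856143201549
424
side bar n 71 z [0.1339 0.142  0.1453] ((474.7350158691406, 91.96955108642578), (14.562870979309082, 50.84283447265625), 9.97317123413086) [0.4744 0.0893 0.1408]
cover z 0.11626577983272024
283
tri [0.4731 0.1157 0.1377] gap 0.0037
tri [0.4849 0.067  0.1404] gap 0.0021
```

```bash
cat >> h.py <<'E'
def plan(p,yawdeg):
    s=arm.observe(); M=R.from_rotvec(s['ee_rot']).as_matrix()
    d=M.T@(np.array(p)-s['position']); a=np.radians(yawdeg); zt=np.array([np.cos(a),np.sin(a),0]); zl=M.T@zt
    print('clock',s['clock'],'pos',s['position'].round(4),'zyaw',np.degrees(np.arctan2(M[1,2],M[0,2])).round(2),'tilt',(M[:,0]).round(4),'force',s['force'].round(2),'w',round(s['width'],3))
    print('shift mm',(d*1000).round(1),'turn rad',np.arctan2(-zl[1],zl[2]).round(4),'q',s['joints'].round(2))
E
python3 - <<'E'
from h import *
plan([.4448,.0854,.2],100.1)
E
```

```text
clock 0.1 pos [0.1899 0.595  0.226 ] zyaw 72.3 tilt [-3.0e-04 -1.3e-03 -1.0e+00] force [ 0.37 -0.6  -0.12] w 1.004
shift mm [  26.6 -397.8 -407.9] turn rad -0.4852 q [-1.36  0.44  0.02  1.57 -0.01  1.13 -0.08]
```

Request:
{"fn": "move_arm", "kwargs": {
  "steps": "0 -0.02 -0.02 -0.05 100; 0 -0.05 -0.05 -0.1 255; 0 -0.08 -0.08 -0.16 255; 0 -0.11 -0.11 -0.22 255; 0 -0.14 -0.14 -0.28 255; 0 -0.165 -0.165 -0.34 255; 0 -0.19 -0.19 -0.4 255; 0 -0.215 -0.215 -0.45 255; 0 -0.24 -0.24 -0.485 255; 0 -0.265 -0.265 -0.485 255",
  "squeeze": 20
}}

```text
clock: 0.93
position: [0.3622, 0.2606, 0.2266]
ee_rot: [-1.339, 1.12, 1.34]
force: [1.3, 0.3, -0.1]
width: 0.326
```

Run:
```python
from h import *
plan([.4448,.0854,.2],100.1)
```

```text
clock 0.9333 pos [0.3622 0.2606 0.2266] zyaw 100.23 tilt [-2.e-04 -1.e-04 -1.e+00] force [ 1.34  0.28 -0.07] w 0.326
shift mm [  26.6  -50.2 -187.1] turn rad 0.0022 q [-0.82  0.14  0.08  1.99 -0.01  1.01  1.02]
```

Request:
{"fn": "move_arm", "kwargs": {
  "steps": "0 -0.01 -0.036 0.002 255; 0 -0.02 -0.072 0.002 255; 0 -0.03 -0.108 0.002 255; 0.01 -0.04 -0.145 0.002 255; 0.026 -0.049 -0.18 0.002 255; 0.026 -0.05 -0.187 0.002 255; 0.026 -0.05 -0.187 0.002 255"
}}

```text
clock: 1.52
position: [0.4439, 0.0841, 0.2]
ee_rot: [-1.333, 1.127, 1.333]
force: [0.2, 0.5, -0.4]
width: 0.003
```

Run:
```python
from h import *
plan([.4448,.0854,.126],100.1)
d=grab('side'); cv2.imwrite('pics/s1.png',cv2.resize(d['img'][100:270,180:400],None,fx=3.5,fy=3.5,interpolation=2))
```

```text
clock 1.5167 pos [0.4439 0.0841 0.2   ] zyaw 99.66 tilt [-0.0017 -0.0015 -1.    ] force [ 0.17  0.5  -0.36] w 0.003
shift mm [74.  -1.3  1.2] turn rad -0.0076 q [-0.52  0.18  0.25  2.03 -0.05  0.94  1.5 ]
```

View pics/s1.png

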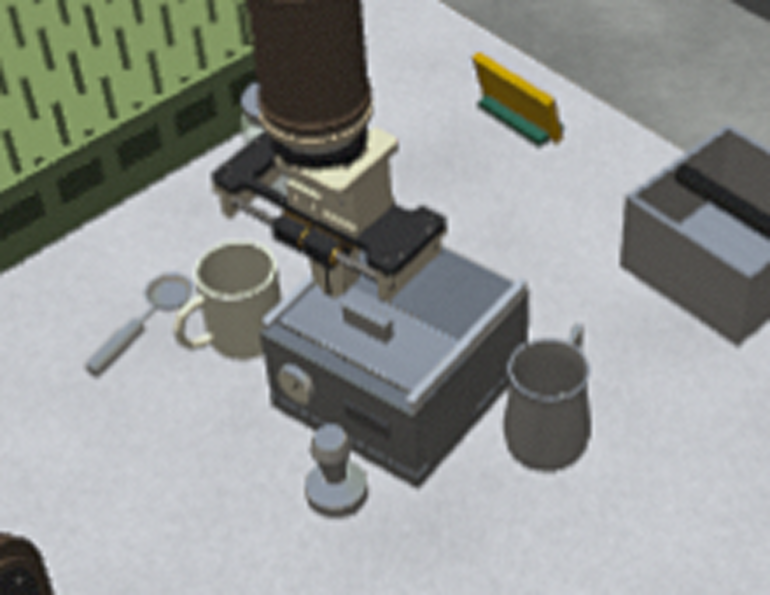

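The side view shows the shut gripper at (350,230), over and in front of the bar at (368,322), all clear. Now lowering in front of the bar.

Request:
{"fn": "move_arm", "kwargs": {
  "steps": "0.025 -0.001 0.001 -0.007 255; 0.05 -0.001 0.001 -0.007 255; 0.068 -0.001 0.001 -0.007 255; 0.074 -0.001 0.001 -0.007 255; 0.074 -0.001 0.001 -0.007 255; 0.074 -0.001 0.001 -0.007 255"
}}

```text
clock: 2.07
position: [0.4447, 0.0894, 0.1274]
ee_rot: [-1.342, 1.117, 1.343]
force: [-0.6, -0.4, 0.3]
width: 0.005
```

Run:
```python
from h import *
u=np.array([np.cos(np.radians(10.1)),np.sin(np.radians(10.1)),0])
plan(np.array([.4448,.0854,.126])+.095*u,100.1)
d=grab('side'); cv2.imwrite('pics/s2.png',cv2.resize(d['img'][100:270,180:400],None,fx=3.5,fy=3.5,interpolation=2))
```

```text
clock 2.0667 pos [0.4447 0.0894 0.1274] zyaw 100.47 tilt [ 2.e-04  4.e-04 -1.e+00] force [-0.56 -0.41  0.27] w 0.005
shift mm [  1.4 -94.3  -4.6] turn rad 0.0064 q [-0.5   0.28  0.23  2.11 -0.09  0.76  1.54]
```

View pics/s2.png

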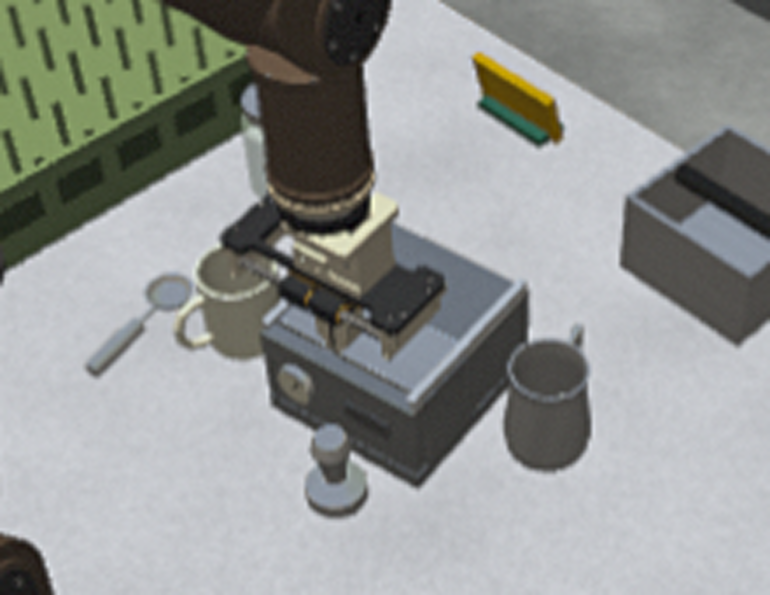

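Request:
{"fn": "move_arm", "kwargs": {
  "steps": "0 -0.008 -0.002 0 255; 0 -0.018 -0.003 0 255; 0 -0.03 -0.004 0 255; 0 -0.042 -0.004 0 255; 0 -0.054 -0.004 0 255; 0 -0.066 -0.004 0 255; 0 -0.075 -0.004 0 255; 0 -0.08 -0.004 0 255; 0 -0.08 -0.004 0 255"
}}

```text
clock: 2.87
position: [0.5257, 0.0988, 0.127]
ee_rot: [-1.342, 1.117, 1.34]
force: [-0.3, 0.0, -0.3]
width: 0.009
```

Run:
```python
from h import *
u=np.array([np.cos(np.radians(10.1)),np.sin(np.radians(10.1)),0])
plan(np.array([.4448,.0854,.126])+.095*u,100.1)
d=grab('side'); cv2.imwrite('pics/s3.png',cv2.resize(d['img'][100:270,180:400],None,fx=3.5,fy=3.5,interpolation=2))
```

```text
clock 2.8667 pos [0.5257 0.0988 0.127 ] zyaw 100.37 tilt [ 1.5e-03  1.0e-04 -1.0e+00] force [-0.3   0.04 -0.27] w 0.009
shift mm [  1.  -13.    0.9] turn rad 0.0047 q [-0.46  0.4   0.23  1.93 -0.12  0.82  1.59]
```

View pics/s3.png

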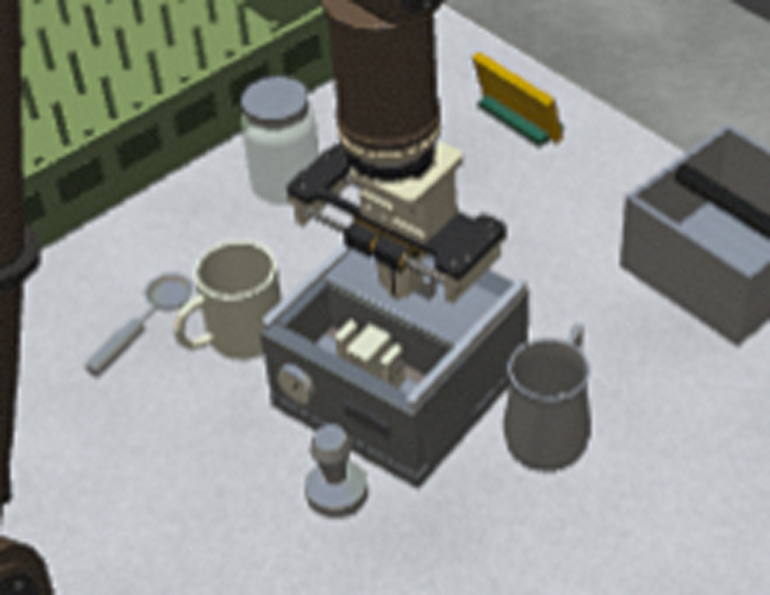

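The cover is sliding. The white cassette with both tabs now shows at (370,345) and the fingers are behind it. I'll keep pushing in small steps to the stop.

Request:
{"fn": "move_arm", "kwargs": {
  "steps": "0 -0.003 0 0 255; 0 -0.006 0 0 255; 0 -0.009 0 0 255; 0 -0.009 0 0 255"
}}

```text
clock: 3.25
position: [0.5333, 0.1003, 0.1268]
ee_rot: [-1.341, 1.118, 1.341]
force: [0.1, 0.3, 0.0]
width: 0.004
```

Request:
{"fn": "move_arm", "kwargs": {
  "steps": "0 -0.002 0 0 255; 0 -0.004 0 0 255; 0 -0.006 0 0 255; 0 -0.006 0 0 255"
}}

```text
clock: 3.58
position: [0.5382, 0.1013, 0.1265]
ee_rot: [-1.341, 1.12, 1.343]
force: [-3.9, -0.4, 2.2]
width: 0.008
```

Request:
{"fn": "move_arm", "kwargs": {
  "steps": "0 -0.002 0 0 255; 0 -0.004 0 0 255; 0 -0.004 0 0 255"
}}

```text
clock: 3.83
position: [0.5383, 0.1013, 0.1259]
ee_rot: [-1.338, 1.125, 1.348]
force: [-17.0, -4.3, 12.6]
width: 0.004
```

Run:
```python
from h import *
plan([.5,.1,.127],100.1)
d=grab('side'); cv2.imwrite('pics/s4.png',cv2.resize(d['img'][130:270,220:360],None,fx=4.2,fy=4.2,interpolation=2))
d=grab('top'); cv2.imwrite('pics/t4.png',cv2.resize(d['img'][145:275,185:365],None,fx=4.4,fy=4.4,interpolation=2))
```

```text
clock 3.8333 pos [0.5383 0.1013 0.1259] zyaw 100.39 tilt [-0.0091 -0.0015 -1.    ] force [-17.01  -4.28  12.63] w 0.004
shift mm [-0.8 37.9  5.6] turn rad 0.0051 q [-0.45  0.43  0.23  1.89 -0.13  0.85  1.59]
```

View pics/s4.png

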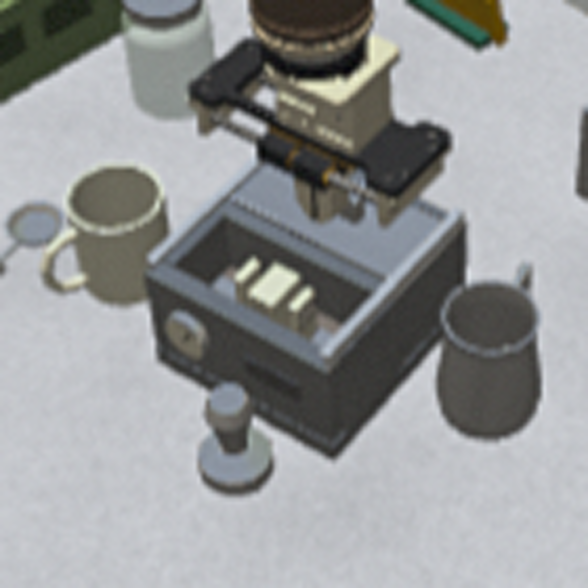

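The force is up to 17 N with no more travel, so the cover is at its stop. The well is open and the cassette shows at (275,285).

Request:
{"fn": "move_arm", "kwargs": {
  "steps": "0 0.008 0 0 255; -0.02 0.008 0 0 200; -0.06 0.008 0 0 100; -0.085 0.005 0 0 31; -0.09 0 0 0 31; -0.09 0 0 0 31; -0.09 0 0 0 31"
}}

```text
clock: 4.52
position: [0.543, 0.1024, 0.2164]
ee_rot: [-1.342, 1.117, 1.341]
force: [-1.0, -0.2, -0.2]
width: 0.391
```

Run:
```python
from h import *
plan([.5,.1,.127],100.1)
d=grab('side'); cv2.imwrite('pics/s5.png',cv2.resize(d['img'][160:240,240:340],None,fx=7.5,fy=7.5,interpolation=2))
d=grab('top'); cv2.imwrite('pics/t5.png',cv2.resize(d['img'][160:250,240:330],None,fx=6.5,fy=6.5,interpolation=2))
```

```text
clock 4.5167 pos [0.543  0.1024 0.2164] zyaw 100.39 tilt [ 7.e-04  3.e-04 -1.e+00] force [-1.03 -0.25 -0.24] w 0.391
shift mm [89.3 42.8  5.4] turn rad 0.005 q [-0.48  0.33  0.26  1.78 -0.09  1.04  1.56]
```

View pics/s5.png

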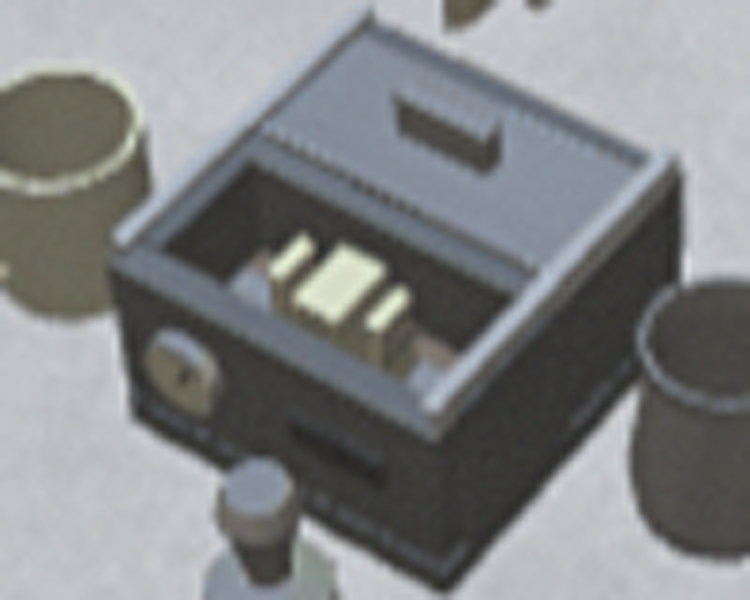

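View pics/t5.png

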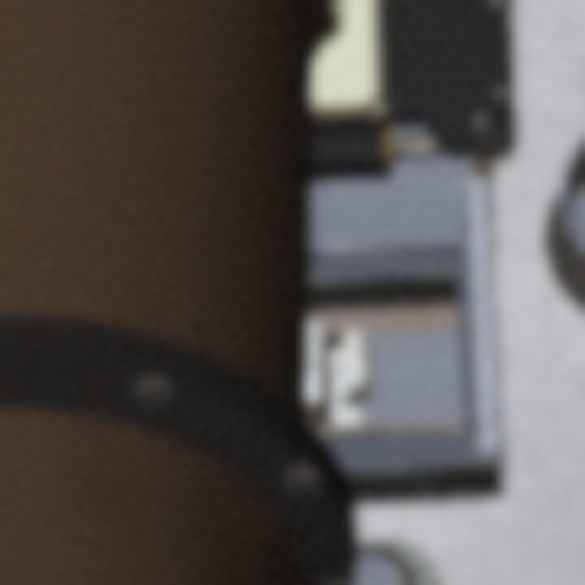

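Run:
```python
from h import *
s=load('side');t=load('top')
z=lambda P,o:[((x+.5)/o[2]-.5+o[0],(y+.5)/o[2]-.5+o[1]) for x,y in P]
S=(240,160,7.5);T=(240,160,6.5)
u=np.array([np.cos(np.radians(10.1)),np.sin(np.radians(10.1))]);n=np.array([-u[1],u[0]])
g=s['img'][195:206,276:296] if 0 else None
img=s['img'].astype(int); m=((img[...,1]>150)&(img[...,1]-img[...,0]>8)).astype(np.uint8)
m[:, :272]=0; m[:190]=0; m[:,297:]=0; m[206:]=0
N,L,st,c=cv2.connectedComponentsWithStats(m)
for i in range(1,N):
    if st[i,4]>3:
        p=onplane(s,[c[i]],.104)[0]; vv,uu=np.where(L==i); zz=bydepth(s,np.c_[uu,vv])
        print('comp',st[i],c[i].round(1),p.round(4),'depth med',np.median(zz,0).round(4))
for nm,Q in(('core',[(342,243),(388,268),(340,322),(292,300)]),('L',[(303,233),(317,243),(284,284),(270,275)]),('R',[(397,284),(411,293),(378,332),(365,322)])):
    P=onplane(s,z(Q,S),.104);print(nm,P[:,:2].round(4).tolist(),P.mean(0).round(4), 'along n',(P[:,:2]@n).round(4),'u',(P[:,:2]@u).round(4))
# two-view: right tab top centre
ct=bydepth(t,[(240+int(350/6.5),160+int(385/6.5))]);print('top depth tab',ct)
P=onplane(t,z([(338,330),(368,332),(364,425),(332,425)],T),.104);print('top R tab',P.round(4),P.mean(0))
# unit refs
o=onplane(s,z([(118,262),(438,437)],S),.110);print('deck front corners',o.round(4),(o[:,:2]@u).round(4),(o[:,:2]@n).round(4))
b=onplane(s,z([(393,93),(498,124)],S),.143);print('bar front ends',b.round(4),(b[:,:2]@u).round(4),(b[:,:2]@n).round(4))
```

```text
comp [276 192   5   5  14] [278.  194.1] [0.4691 0.1177 0.104 ] depth med [0.4724 0.1174 0.1041]
comp [279 193  12  10  65] [284.6 197.5] [0.4747 0.092  0.104 ] depth med [0.4751 0.0918 0.1036]
comp [289 199   5   5  13] [291. 201.] [0.4791 0.0664 0.104 ] depth med [0.4829 0.0666 0.1027]
core [[0.4918, 0.1086], [0.4961, 0.0838], [0.4612, 0.0752], [0.455, 0.0988]] [0.476  0.0916 0.104 ] along n [ 0.0206 -0.0045 -0.0068  0.0175] u [0.5032 0.5031 0.4672 0.4652]
L [[0.4837, 0.1248], [0.4841, 0.1162], [0.4585, 0.1081], [0.4577, 0.1163]] [0.471  0.1164 0.104 ] along n [0.0381 0.0295 0.0261 0.0342] u [0.4981 0.497  0.4704 0.471 ]
R [[0.4927, 0.0743], [0.4934, 0.0663], [0.4688, 0.0598], [0.4687, 0.0678]] [0.4809 0.067  0.104 ] along n [-0.0133 -0.0213 -0.0234 -0.0154] u [0.4981 0.4974 0.4721 0.4733]
top depth tab [[0.4657479  0.0651863  0.10260167]]
top R tab [[0.4889 0.0727 0.104 ]
 [0.4899 0.0599 0.104 ]
 [0.4502 0.0555 0.104 ]
 [0.4482 0.0689 0.104 ]] [0.46929936 0.06425843 0.104     ]
deck front corners [[ 0.4133  0.1632  0.11  ]
 [ 0.4451 -0.0037  0.11  ]] [0.4355 0.4375] [ 0.0882 -0.0817]
bar front ends [[0.5437 0.1303 0.143 ]
 [0.5629 0.0847 0.143 ]] [0.5581 0.569 ] [ 0.033  -0.0153]
```

Run:
```python
from h import *
plan([.4759,.0914,.16],100.1)
```

```text
clock 4.6167 pos [0.5419 0.102  0.2153] zyaw 100.38 tilt [-2.e-03 -6.e-04 -1.e+00] force [ 0.53 -0.22  0.87] w 0.479
shift mm [55.4 66.7  1.4] turn rad 0.0049 q [-0.48  0.33  0.26  1.78 -0.09  1.04  1.56]
```

Request:
{"fn": "move_arm", "kwargs": {
  "steps": "0 0.025 0.001 0.005 31; 0 0.05 0.001 0.005 31; 0.02 0.065 0.001 0.005 31; 0.04 0.067 0.001 0.005 31; 0.055 0.067 0.001 0.005 31; 0.055 0.067 0.001 0.005 31; 0.055 0.067 0.001 0.005 31; 0.055 0.067 0.001 0.005 31"
}}

```text
clock: 5.28
position: [0.4769, 0.091, 0.1619]
ee_rot: [-1.338, 1.121, 1.338]
force: [1.4, -0.0, -0.0]
width: 0.876
```

Run:
```python
from h import *
plan([.4759,.0914,.066],100.1)
d=grab('side'); cv2.imwrite('pics/s6.png',cv2.resize(d['img'][140:240,220:340],None,fx=6,fy=6,interpolation=2))
```

```text
clock 5.2833 pos [0.4769 0.091  0.1619] zyaw 100.09 tilt [-2.e-04 -2.e-04 -1.e+00] force [ 1.43 -0.03 -0.05] w 0.876
shift mm [95.9  0.9  0.6] turn rad -0.0003 q [-0.49  0.28  0.24  2.   -0.09  0.87  1.54]
```

View pics/s6.png

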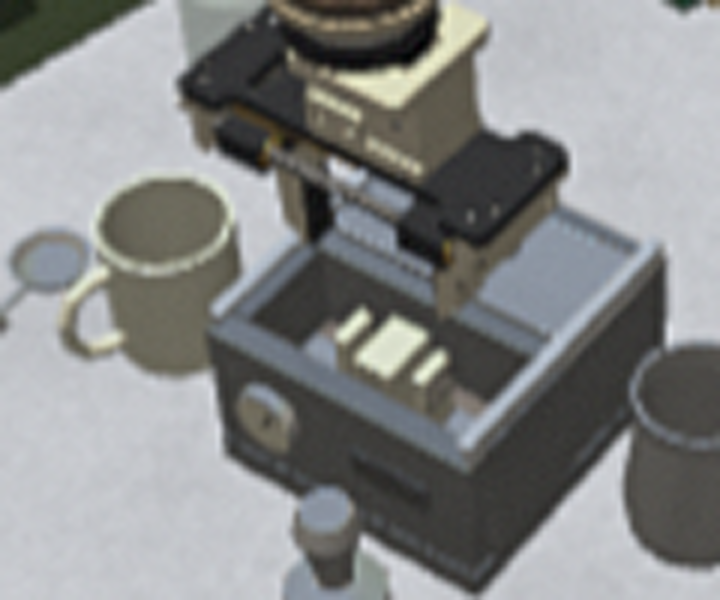

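The fingers straddle the cassette: pads at (305,225) and (455,280), tabs at (350,335) and (430,370). Descending.

Request:
{"fn": "move_arm", "kwargs": {
  "steps": "0.015 0.001 0.001 0 31; 0.03 0.001 0.001 0 31; 0.045 0.001 0.001 0 31; 0.06 0.001 0.001 0 31; 0.06 0.001 0.001 0 31; 0.06 0.001 0.001 0 31"
}}

```text
clock: 5.83
position: [0.4757, 0.0918, 0.102]
ee_rot: [-1.338, 1.121, 1.338]
force: [0.0, 0.4, 1.5]
width: 0.878
```

Run:
```python
from h import *
plan([.4759,.0914,.066],100.1)
```

```text
clock 5.8333 pos [0.4757 0.0918 0.102 ] zyaw 100.08 tilt [-5.e-04 -2.e-04 -1.e+00] force [0.01 0.43 1.51] w 0.878
shift mm [36.  -0.2 -0.4] turn rad -0.0003 q [-0.47  0.37  0.22  2.07 -0.12  0.72  1.57]
```

Request:
{"fn": "move_arm", "kwargs": {
  "steps": "0.01 0 0 0 31; 0.02 0 0 0 31; 0.03 0 0 0 31; 0.036 0 0 0 31; 0.036 0 0 0 31; 0.036 0 0 0 31"
}}

```text
clock: 6.33
position: [0.4752, 0.0917, 0.0653]
ee_rot: [-1.337, 1.122, 1.338]
force: [0.3, 0.3, 0.5]
width: 0.876
```

Run:
```python
from h import *
plan([.4759,.0914,.066],100.1)
d=grab('side'); cv2.imwrite('pics/s7.png',cv2.resize(d['img'][140:240,220:340],None,fx=6,fy=6,interpolation=2))
```

```text
clock 6.3333 pos [0.4752 0.0917 0.0653] zyaw 100.09 tilt [-1.1e-03 -4.0e-04 -1.0e+00] force [0.25 0.34 0.47] w 0.876
shift mm [-0.7 -0.6 -0.4] turn rad -0.0003 q [-0.46  0.43  0.2   2.1  -0.14  0.63  1.59]
```

View pics/s7.png

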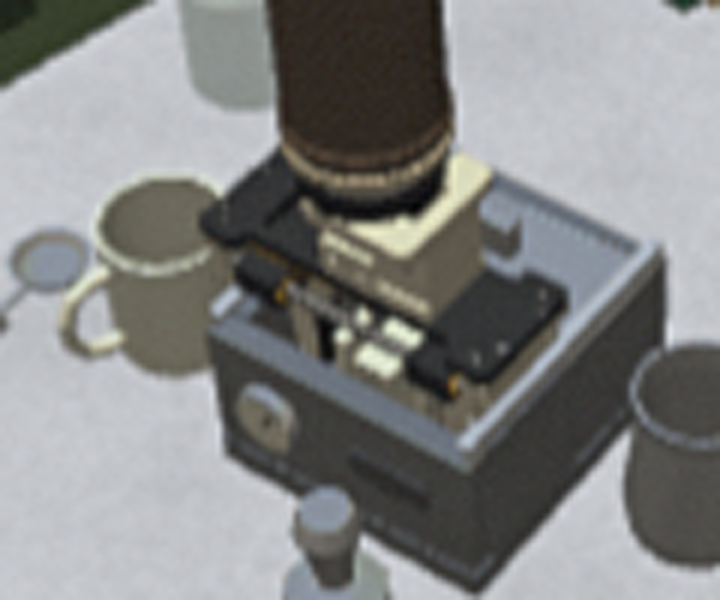

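The gripper is seated over the cassette. The pads flank the tabs at (320,330) and (440,400), and the tool feels no contact force. Pinching now.

Request:
{"fn": "move_arm", "kwargs": {
  "steps": "0 0 0 0 255; 0 0 0 0 255; 0 0 0 0 255; 0 0 0 0 255; 0 0 0 0 255; 0 0 0 0 255; 0 0 0 0 255; 0 0 0 0 255",
  "squeeze": 25
}}

```text
clock: 7.05
position: [0.4758, 0.0918, 0.0663]
ee_rot: [-1.338, 1.12, 1.337]
force: [-1.6, -1.4, 10.1]
width: 0.464
```

Request:
{"fn": "move_arm", "kwargs": {
  "steps": "0 0 0 0 255; 0 0 0 0 255; -0.003 0 0 0 255; -0.006 0 0 0 255; -0.01 0 0 0 255; -0.01 0 0 0 255"
}}

```text
clock: 7.55
position: [0.4758, 0.092, 0.0763]
ee_rot: [-1.338, 1.12, 1.337]
force: [1.2, -0.2, -3.2]
width: 0.458
```

Run:
```python
from h import *
plan([.4759,.0914,.066],100.1)
d=grab('side'); cv2.imwrite('pics/s8.png',cv2.resize(d['img'][140:240,220:340],None,fx=6,fy=6,interpolation=2))
```

```text
clock 7.55 pos [0.4758 0.092  0.0763] zyaw 100.09 tilt [ 6.e-04  3.e-04 -1.e+00] force [ 1.22 -0.16 -3.19] w 0.458
shift mm [10.3 -0.  -0.6] turn rad -0.0001 q [-0.46  0.41  0.21  2.09 -0.14  0.66  1.59]
```

View pics/s8.png

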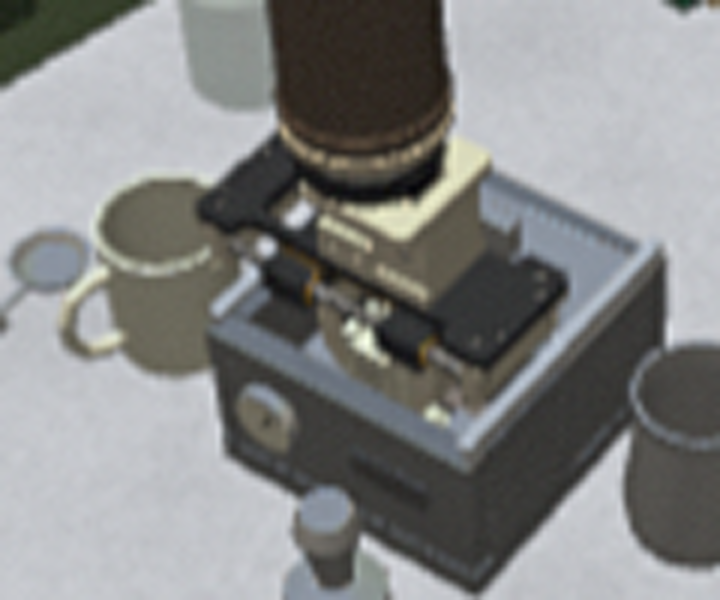

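The fingers are closed on the tabs at 42 mm and the load is about 3 N, consistent with the cassette's weight. Lifting further.

Request:
{"fn": "move_arm", "kwargs": {
  "steps": "-0.006 0 0 0 255; -0.015 0 0 0 255; -0.027 0 0 0 255; -0.04 0 0 0 255; -0.055 0 0 0 255; -0.07 0 0 0 255; -0.085 0 0 0 255; -0.1 0 0 0 255; -0.11 0 0 0 255; -0.115 0 0 0 255"
}}

```text
clock: 8.43
position: [0.4762, 0.092, 0.1926]
ee_rot: [-1.338, 1.119, 1.336]
force: [0.3, -0.1, -3.3]
width: 0.46
```

Request:
{"fn": "move_arm", "kwargs": {
  "steps": "-0.01 0 0 0 255; -0.02 0 0 0 255; -0.03 0 0 0 255; -0.04 0 0 0 255; -0.048 0 0 0 255; -0.05 0 0 0 255; -0.05 0 0 0 255; -0.05 0 0 0 255; -0.05 0 0 0 255"
}}

```text
clock: 9.18
position: [0.4751, 0.0918, 0.2402]
ee_rot: [-1.338, 1.122, 1.338]
force: [0.3, 0.6, -3.2]
width: 0.461
```

Run:
```python
from h import *
plan([.4759,.0914,.24],100.1)
d=grab('side'); cv2.imwrite('pics/s9.png',cv2.resize(d['img'][100:240,200:360],None,fx=4.5,fy=4.5,interpolation=2))
d=grab('top'); cv2.imwrite('pics/t9.png',d['img'])
```

```text
clock 9.1833 pos [0.4751 0.0918 0.2402] zyaw 100.1 tilt [-9.e-04 -3.e-04 -1.e+00] force [ 0.26  0.63 -3.18] w 0.461
shift mm [ 0.2 -0.7 -0.5] turn rad -0.0 q [-0.52  0.19  0.26  1.9  -0.05  1.06  1.51]
```

View pics/s9.png

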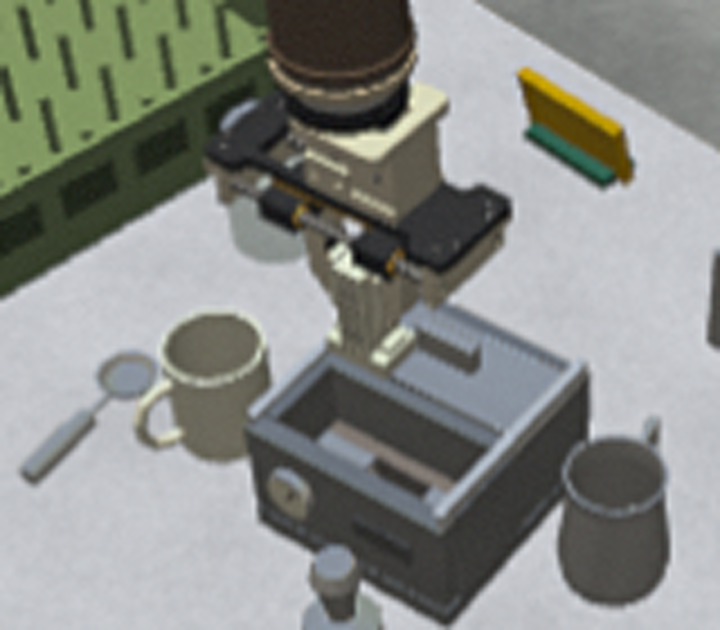

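View pics/t9.png

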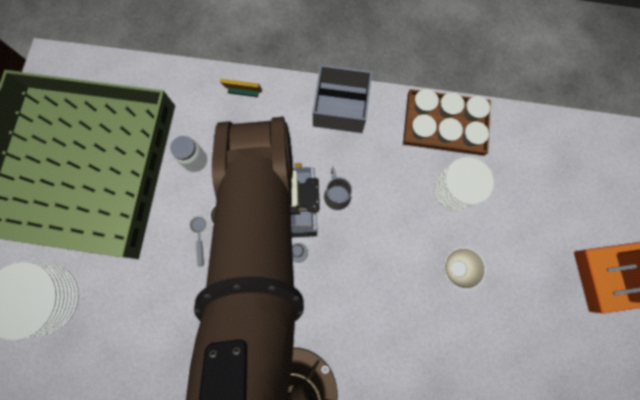

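The side view shows the cassette upright in the fingers, base at (375,350), with the well empty at (390,450) and the cover open with its bar at (445,345). The top view shows the bystanders I can see in place; the arm hides the mug. I'll do a quick height check and let it settle.

Request:
{"fn": "move_arm", "kwargs": {
  "steps": "0 0 0 0 255; 0 0 0 0 255; 0 0 0 0 255; 0 0 0 0 255"
}}

```text
clock: 9.62
position: [0.4755, 0.0919, 0.2407]
ee_rot: [-1.338, 1.121, 1.338]
force: [0.7, -0.1, -2.3]
width: 0.462
```

Run:
```python
from h import *
d=grab('side'); s0=cv2.imread('pics/side0.png')
print('base pts',bydepth(d,[(286,178),(281,180),(284,178)]).round(3),'bar',bydepth(d,[(300,177)]).round(3))
for n,(a,b,c,e) in {'mug':(225,165,260,205),'tamper':(262,220,290,250),'pitcher':(322,190,352,236),'spoon':(202,175,236,210)}.items():
    print(n,np.abs(d['img'][b:e,a:c].astype(int)-s0[b:e,a:c]).mean().round(1))
s=arm.observe();print(s['clock'],s['position'],s['force'],s['width'],abs(s['dq']).max())
```

```text
base pts [[0.469 0.069 0.213]
 [0.458 0.079 0.204]
 [0.469 0.078 0.206]] bar [[0.548 0.096 0.142]]
mug 11.9
tamper 11.5
pitcher 9.4
spoon 14.7
9.6667 [0.47552561 0.09183805 0.24068128] [-0.36688791 -0.81532001 -2.91610935] 0.46020797576677325 0.0017039535239801716
```

```bash
python3 -c "
from cell import arm
print(arm.sign_off())"
```

```text
the job is handed in; nothing more can be done
None
```

I slid the cover back, pinched both catches, lifted the cassette straight up, and handed the job in while still holding it still at about 9.7 s. No verdict was reported.

- **Cover:** I pushed the grip bar with shut fingers until the force rose to 17 N with no more travel. After the lift the side camera still put the bar at the open position.
- **Pinch:** With a 25 N squeeze the fingers closed to about 42 mm; pressed tabs should measure 44 mm. I did not measure the catch travel itself.
- **Lift:** The tool carried a steady 3 N or so, which fits the cassette's weight.
- **Height:** From the arm's lift, the cassette's centre is at about 236 mm, so its underside is about 84 mm above the deck. Camera points on its base, at 204 to 213 mm above the counter, fit that. It looked upright in the side view.
- **Bystanders:** None looked moved in the side and top views. The arm hid the mug from the top camera, and my picture-difference check was too noisy (9 to 15 grey levels) to confirm positions exactly.

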